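# Seat a slate core in the V of the sizing gauge and close the jaw on it

### The arm

A 6-joint arm with a two-finger parallel gripper is mounted at the origin on the work surface. World frame = base frame: x ahead of the robot, y to its left, z up, the work surface at z = 0. Lengths are in mm, angles in degrees, forces in N, time in s.
With the tool pointing down it reaches from about 300 to 1000 mm from the base axis. Payload 5.1 kg.
Tool frame: the origin (TCP) lies midway between the tips of the shut fingers; the grasp point (between the pads) lies 19 mm behind it (env.grasp_offset is the distance from the TCP to the grasp point, in mm); z points along the fingers, y is the direction in which the jaws open and shut (so a half turn about z gives the same grasp; the last joint's range is limited). The gripper opens to 95 mm and grips with 3 to 60 N. Pads are 20 mm wide; open, the fingers measure 119 mm over their backs; the gripper's body (75 mm by 180 mm) begins 59 mm behind the grasp point.
Start: joints at [-71.081, 7.093, 94.555, -0, 78.352, -4.733], TCP at [260.732, -595.402, 214.656] pointing down, gripper open.
Joint ranges: [-149.61, 149.61], [-58.7, 133.49], [1.44, 155.28], [-77.14, 257.14], [18.33, 153.61], [-166.67, 166.67]. Speed limits (degrees/s): [147.25, 147.25, 180, 180, 180, 180].

### API

Orientations are given as [roll, pitch, yaw] about the fixed x, y, z axes, in that order (R = Rz(yaw) Ry(pitch) Rx(roll)).
In Python, from station import env gives the robot as it stands.
- The arm moves only by the shell command python3 -m creep 'ROWS'. ROWS is text: rows parted by semicolons, each of 5 numbers parted by spaces: the shift along the tool's x, y, z scaled (see below), then the turn about the tool's z scaled (see below), then the opening, from 0 (shut) to 1 (fully open). In form: x y z roll gripper; .... A call has 1 to 12 rows; each row shifts and turns the commanded pose from where the row before left it, along the tool's axes as they then stand; what a row does not reach is not made up. The controller multiplies each number of a shift by 50 cm and each number of a turn by 60 degrees. A row lasts 1/8 s, in which the tool goes at most 62.5 mm and 10.7 degrees, less where a joint would pass 70% of its speed; a pose out of reach is approached as far as the arm can. A call with a number of a shift or a turn outside -1 to 1 is refused whole. A call with a gripper value outside its range is refused whole. The fingers move at their own pace and stop on an object; the grip force is fixed at half the most. Time passes only in rows, so rows that do not move let the fingers close. It gives the time, the measured TCP pose, the force and the opening at its end, in the units of the state.
- env.state(): the state, without advancing time (a new reading comes with each control period).
- env.capture(name): name is "scene" or "side" or "wrist"; returns (picture, depth): 480x640x3 uint8, blue, green, red; 480x640 float32, mm along the optical axis (not along the pixel's ray), 0 where there is no reading.
- env.get_calibration(name): a dict with "mtx" (3x3 intrinsics, pixels), "extrinsics" (4x4, takes a point from camera to world coordinates). Camera axes: x right, y down, z forward; pixel columns grow to the right and rows downward; lengths in mm; the calibration is good to about 2 mm. A picture is of the moment at which its call begins: read the wrist's pose just before it. get_calibration takes no time and is no camera call; for the wrist camera it gives the pose at the moment of the call.
- env.close_job(): hands the job in, once; it reports no verdict.
The state is a dict: "t": time; "joint_positions": joint angles; "qd": joint speeds; "tau": joint torques, N m; "tool_pos": TCP position; "ee_rot": TCP orientation; "wrist_force": force on the tool from outside, world axes, zero at the start; "torque": the same for the moment, N m; "grip_width": opening from 0.0 (shut) to 1.0 (fully open).
Only numpy, scipy, OpenCV 4.12 (cv2) and the standard library are available. Lean on these libraries where they do the work, as an engineer would, in place of code of your own. Each camera call takes 0.05 s, during which the arm holds its last target.

### The job

Put the tall black slate core into the sizing gauge: stand it upright on the gauge's bed, push it by hand into the V until it bears on both faces and sits centred, and only then, having let go of it, slide the brass jaw up until it nips the core against the V, and leave it nipped. Slate chips, so feel for the contact, seat and nip it with a light push of about 8 N and never force it; leave everything else on the cart where it is.

Things in the scene. Friction and masses are not known exactly. Their poses are not given: they have to be found in the camera images.
- core_mid (a point): centre (half-way up) of the tall slate core: a plain black slate cylinder, 24 mm in diameter and 60 mm tall, standing upright on the cart, about 75 g. Its z axis runs along the cylinder. A short offcut of the same diameter, only 22 mm tall, stands elsewhere
- gauge: sizing gauge, screwed down: dark iron base 212 x 84 mm, 18 mm tall, and the steel V anvil it carries. Origin on the cart's surface, x along the gauge from the brass jaw towards the V, y across, z up; the base reaches from x = -116 to +96 mm. The anvil, 51 mm wide and 21 mm tall (its screw head 26 mm), stands on the bed near the +x end with a 90 degree V of two upright faces, centred on y = 0, opening to -x
- v_near (a point): point on the bed's top at gauge x = 33 mm, y = 0, axes as the gauge's. The anvil is clamped anywhere along a 24 mm stretch and its place is not measured: a core touching both faces has its axis 0 to 24 mm further along x than this point, y = 0. The V's mouth is 37 mm wide, begins 2 mm before that axis, its apex lies 17 mm beyond it. The anvil does not shift when pushed
- bed: the gauge's flat bright bed plate, 206 x 66 mm, on which core and jaw slide; axes as the gauge's, origin 18 mm above the gauge's origin on the bed's underside, top surface 6 mm higher (24 mm above the cart). Smooth: slate slides on it, on the V and on the jaw with a friction of about 0.25
- jaw: the brass jaw, which slides along the bed: its origin lies on the bed's top below the middle of its flat steel face plate (34 mm wide, reaching to 25 mm above the bed), x pointing towards the V. It slides along x only, starts with its face at x = -45 to -33 mm of the gauge and can go to +49 mm, stays where it is left and takes about 2 N to push along
- jaw_back (a point): centre of the jaw's flat back, 25 mm behind its face and 13.5 mm above the bed; push here towards the V. The brass block is 36 mm wide and reaches from the bed to 26 mm above it; a knurled post 14 mm thick stands on it up to 53 mm above the bed, its axis 14 mm behind the face. Behind it the bed is empty
- offcut_mid (a point): centre of a short offcut of slate core, 24 mm in diameter, 22 mm tall, standing on the cart; not to be used or moved
- weight: stubby cast iron weight with a knurled top, 52 mm in diameter, 50 mm tall, origin at the centre of its underside; not to be moved
- dish: chipped white porcelain dish, 92 mm across, 20 mm tall, origin at the centre of its underside; not to be moved
- caliper: brass hand caliper lying flat, 150 mm long, origin near the middle of its beam; not to be moved
- brush: small brush lying flat, 170 mm long; not to be moved
- stand: slotted beech stand, 150 x 34 mm, 20 mm tall, fixed, holding five black slate stones (22 mm across, 9 mm thick) upright, tops 30 mm above the cart
- stone1_mid (a point): centre of the first stone in the stand; not to be moved
- stone2_mid (a point): centre of the second stone in the stand; not to be moved
- stone3_mid (a point): centre of the third stone in the stand; not to be moved
- stone4_mid (a point): centre of the fourth stone in the stand; not to be moved
- stone5_mid (a point): centre of the fifth stone in the stand; not to be moved

How it is judged:
By the outcome, as a careful person would: the job done as asked, in the order asked, and still so for the second after the job is handed in, with the robot touching nothing.
It also fails if it takes over 72 s, if anything falls off the work surface, if the arm or the gripper's body presses on something with over 40 N, if the wrist force passes 120 N, or if a joint passes its speed limit or range.

## Working session

There is one attempt and no reset: what is moved stays moved. The work goes in short steps, Python scripts to look and compute and a shell command to move; the robot and the scene stay as the last step left them, time stands still between calls to the robot, and variables do not carry over. Pictures are saved under pics/ and viewed, and the job is handed in when it is done.

```bash
ls; mkdir -p pics; python3 - <<'E'
from station import env
import cv2
print(env.state())
for n in ("scene","side","wrist"):
    p,d=env.capture(n); cv2.imwrite(f"pics/{n}0.png",p)
    c=env.get_calibration(n); print(n,c["mtx"].tolist(),c["extrinsics"].round(3).tolist())
E
```

```text
pics
{'t': 0.0, 'joint_positions': array([-7.10817859e+01,  7.13278066e+00,  9.46337775e+01, -1.91952596e-04,
        7.83521732e+01, -4.73180656e+00]), 'qd': array([ 0.01774163,  0.00141306,  0.0235862 , -0.00770356,  0.02517144,
        0.05290607]), 'tau': array([ 3.30370776e-04, -4.17600918e+01, -3.59930527e+01,  7.74207758e-02,
        4.91754315e-02, -1.96418141e-04]), 'tool_pos': array([ 260.5179519 , -594.80425423,  213.39827705]), 'ee_rot': array([-1.79881658e+02, -9.60707314e-03,  2.36500497e+01]), 'wrist_force': array([-0.48554883,  0.09206865,  0.58049566]), 'torque': array([-0.01113208, -0.02500396,  0.0059929 ]), 'grip_width': 1.0044289265177582}
scene [[476.66197839067473, 0.0, 324.8581682520495], [0.0, 476.66197839067473, 243.91748853911238], [0.0, 0.0, 1.0]] [[0.506, 0.448, -0.737, 1316.402], [0.862, -0.258, 0.436, -392.925], [0.005, -0.856, -0.517, 558.237], [0.0, 0.0, 0.0, 1.0]]
side [[618.8028610765897, 0.0, 309.61174290587826], [0.0, 618.8028610765897, 228.45530831281334], [0.0, 0.0, 1.0]] [[0.787, -0.345, 0.512, -172.648], [-0.617, -0.449, 0.646, -1000.311], [0.007, -0.824, -0.566, 964.89], [0.0, 0.0, 0.0, 1.0]]
wrist [[392.39348988589313, 0.0, 319.0346581945934], [0.0, 392.39348988589313, 241.0163512823726], [0.0, 0.0, 1.0]] [[0.401, -0.885, -0.235, 326.473], [-0.916, -0.388, -0.101, -567.003], [-0.002, 0.255, -0.967, 384.401], [0.0, 0.0, 0.0, 1.0]]
```

View pics/scene0.png

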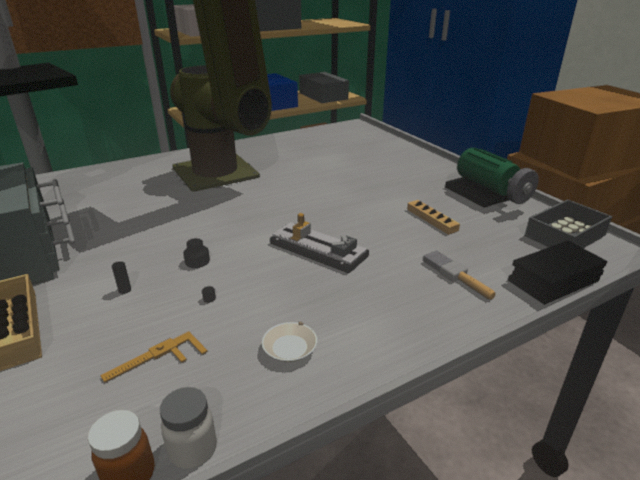

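View pics/side0.png

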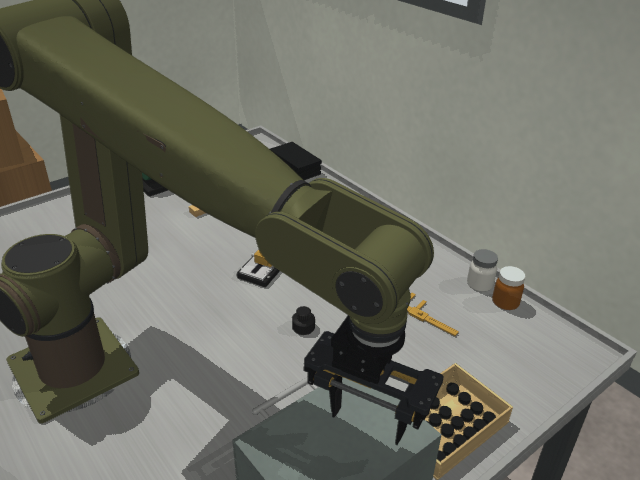

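View pics/wrist0.png

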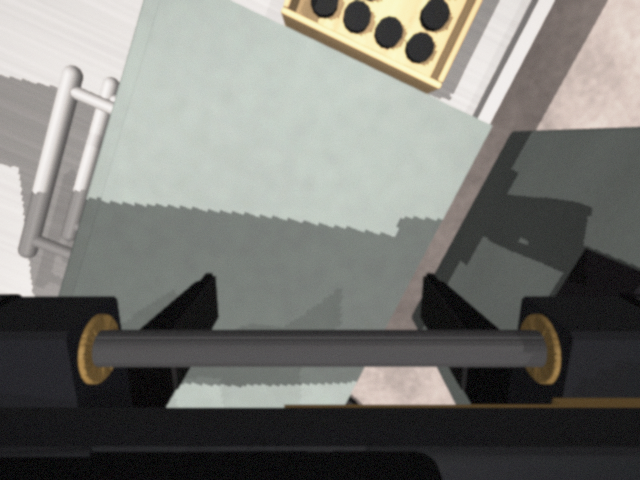

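The scene view shows the tall core at about (121,277), the offcut at (208,294), the weight at (196,252), and the gauge around (318,245) with its jaw at (300,230) and V at (343,243). The gripper is above a grey box, well away from all of these.

```bash
cat > h.py <<'E'
from station import env
import numpy as np, cv2
def cap(n,name):
    c=env.get_calibration(n); p,d=env.capture(n); cv2.imwrite(f"pics/{name}.png",p)
    np.savez(f"{name}.npz",p=p,d=d,K=c["mtx"],T=c["extrinsics"]); return p,d,c["mtx"],c["extrinsics"]
def load(name):
    z=np.load(f"{name}.npz"); return z["p"],z["d"],z["K"],z["T"]
def ray(u,v,K,T):
    r=T[:3,:3]@np.array([(u-K[0,2])/K[0,0],(v-K[1,2])/K[1,1],1.0]); return T[:3,3],r
def onz(u,v,z,K,T):
    o,r=ray(u,v,K,T); return o+r*(z-o[2])/r[2]
def cloud(d,K,T):
    v,u=np.mgrid[0:480,0:640]; P=np.stack([(u-K[0,2])/K[0,0]*d,(v-K[1,2])/K[1,1]*d,d],-1)
    return P@T[:3,:3].T+T[:3,3]
def proj(X,K,T):
    q=T[:3,:3].T@(np.asarray(X,float)-T[:3,3]); q=K@q; return q[:2]/q[2]
E
python3 - <<'E'
from h import *
p,d,K,T=cap("scene","s1")
C=cloud(d,K,T)
for (u,v) in [(121,264),(121,277),(122,290),(208,290),(196,243),(300,225),(345,238),(290,345),(318,245),(20,220)]: print((u,v),C[v,u].round(1))
print("core base",onz(123,291,0,K,T).round(1))
cv2.imwrite("pics/gz.png",cv2.resize(p[195:285,250:390],None,fx=5.6,fy=5.6,interpolation=cv2.INTER_CUBIC))
cv2.imwrite("pics/cz.png",cv2.resize(p[235:315,80:240],None,fx=5,fy=5,interpolation=cv2.INTER_CUBIC))
E
```

```text
(121, 264) [ 484.5 -343.    63.8]
(121, 277) [ 491.3 -349.1   40.4]
(122, 290) [ 488.9 -353.1   10. ]
(208, 290) [ 591.6 -216.2   25.2]
(196, 243) [ 455.3 -192.9   49.3]
(300, 225) [503.2  24.7  54.8]
(345, 238) [590.8  85.6  48.6]
(290, 345) [ 781.6 -142.4    7.4]
(318, 245) [555.9  39.8  26.8]
(20, 220) [ 367.4 -483.   139.9]
core base [ 478.  -351.3    0. ]
```

View pics/gz.png

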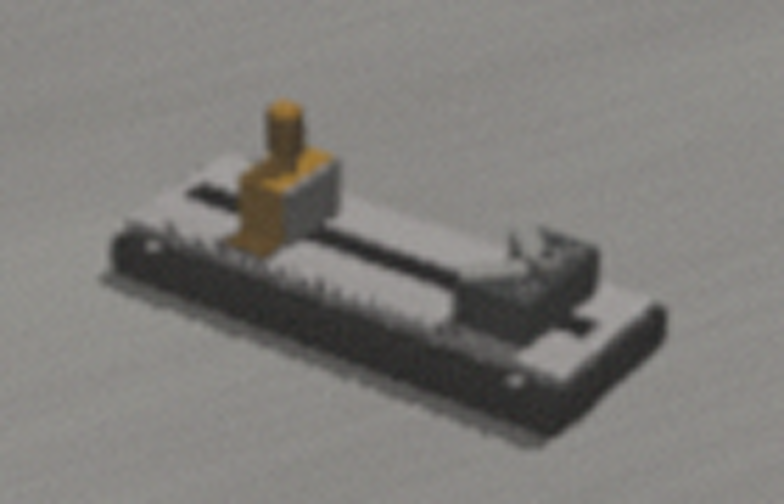

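View pics/cz.png

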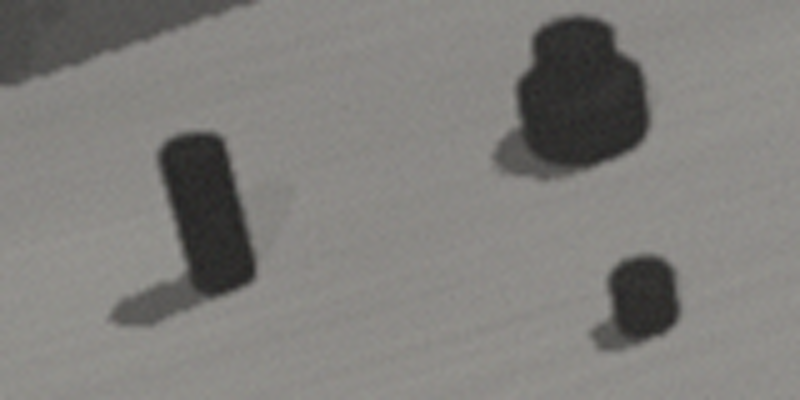

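```bash
python3 - <<'E'
from h import *
p,d,K,T=load("s1"); C=cloud(d,K,T)
# box extents near core
m=(C[...,2]>90)&(C[...,2]<160)&(C[...,0]>150)&(C[...,0]<700)&(C[...,1]<-300)&(d>0)
Q=C[m]; print("box",len(Q),Q.min(0).round(),Q.max(0).round())
# gauge: bed bright contour
hsv=cv2.cvtColor(p,cv2.COLOR_BGR2HSV)
reg=np.zeros((480,640),np.uint8); reg[200:285,255:385]=1
# all stuff higher than 12 in region
g=((C[...,2]>12)&(C[...,2]<34)&(reg>0)&(d>0))
Q=C[g]; r=cv2.minAreaRect(Q[:,:2].astype(np.float32)); print("rect",r, len(Q))
# brass
b=(cv2.inRange(hsv,(8,110,60),(30,255,255))>0)&(reg>0)
Qb=C[b]; print("brass",Qb.mean(0).round(1),b.sum(), Qb[:,2].max())
pt=Qb[Qb[:,2]>56]; print("post",pt.mean(0) if len(pt) else None)
# dark things: core, offcut, weight
dark=(p.max(2)<70)&(d>0)
n,l,st,ce=cv2.connectedComponentsWithStats(dark.astype(np.uint8))
for i in range(1,n):
    if 30<st[i,4]<3000: 
        q=C[l==i]; print(st[i],ce[i].round(1),np.median(q,0).round(1),q[:,2].max().round(1))
E
```

```text
box 2386 [ 150. -529.   90.] [ 375. -408.  160.]
rect ((539.93115234375, 46.07481384277344), (213.96737670898438, 83.24664306640625), 26.23833465576172) 1880
brass [503.2  20.7  49.1] 139 81.42751475672719
post [500.49436076  27.19944535  73.54818747]
[305 235  52  22 280] [337.4 246.9] [607.9  59.4  33.2] 48.2
[270 237  99  36 827] [318.3 255.2] [580.7  25.6  15.4] 23.8
[184 239  25  29 572] [195.7 253.8] [ 464.7 -199.7   30.4] 54.4
[424 257  16  15  74] [431.4 263.9] [718.2 218.1  12.5] 18.9
[112 262  19  32 392] [121.1 277.3] [ 487.1 -348.9   37.1] 63.8
[202 287  13  16 169] [208.3 294.3] [ 595.1 -217.4   18.8] 26.0
[ 12 294  17  40 555] [ 19.6 313.7] [ 483.9 -522.3   17.2] 20.4
[  0 299   9  40 291] [  3.3 318.6] [ 484.4 -547.3   16.7] 20.3
[539 313  14  11  42] [544.9 318.1] [949.4 279.3   9.1] 16.3
[162 404  45  27 351] [186.3 422.5] [ 908.9 -343.2   78.5] 86.4
[ 97 443  58  37 940] [131.7 468.9] [ 905.9 -409.2   39.1] 57.2
[220 466  19  14  61] [228.8 473.7] [ 949.1 -312.3    8.7] 17.7
```

```bash
python3 -m creep '0 0 -0.1 0 1; 0.085 -0.04 0 -0.006 1; 0.085 -0.04 0 -0.006 1; 0.085 -0.04 0 -0.006 1; 0.085 -0.04 0 -0.006 1; 0.085 -0.04 0 -0.006 1; 0.085 -0.04 0 -0.006 1; 0.085 -0.04 0 -0.006 1; 0 0 0 0 1; 0 0 0 0 1'; python3 - <<'E'
from h import *
p,d,K,T=cap("wrist","w1"); s=env.state(); print(s["tool_pos"],s["ee_rot"],s["wrist_force"])
p2,_,_,_=cap("side","sd1"); 
E
```

```text
t: 1.45
tool_pos: [472.2, -343.9, 264.5]
ee_rot: [-180.0, 0.0, 26.2]
wrist_force: [-0.2, -0.5, -0.1]
grip_width: 1.001
[ 471.85470064 -344.34748909  264.48344906] [-1.79994790e+02  2.88094926e-02  2.61339574e+01] [-0.75572958  0.21127207 -0.6142377 ]
```

View pics/w1.png

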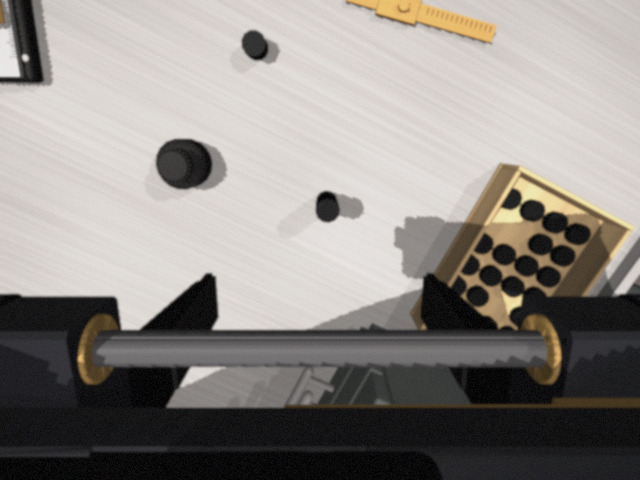

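View pics/sd1.png

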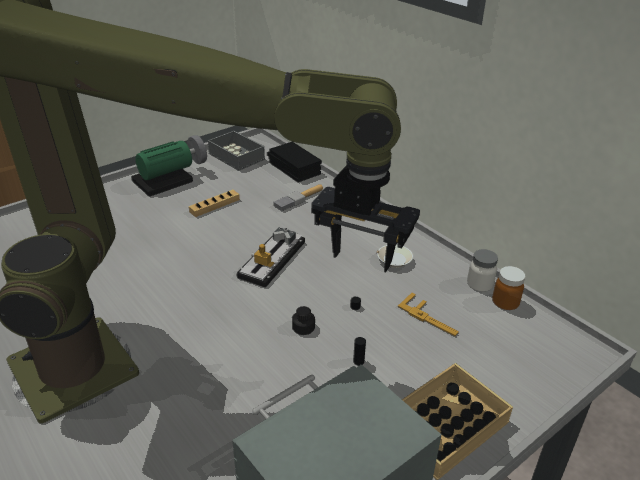

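The wrist view shows the core at about (327,207), nearly below the tool. The side view shows it at (360,350), and the gauge at (270,255) in clear sight.

```bash
python3 - <<'E'
from h import *
for n,(u,v) in (("w1",(327,207)),("sd1",(360,350)),("s1",(121,277))):
    p,d,K,T=load(n); dark=(p.max(2)<58).astype(np.uint8)
    k,l,st,ce=cv2.connectedComponentsWithStats(dark); i=l[v,u]
    print(n,st[i],ce[i].round(1),onz(*ce[i],30,K,T).round(1))
p,d,K,T=load("sd1")
cv2.imwrite("pics/sdg.png",cv2.resize(p[220:290,230:315],None,fx=8,fy=8,interpolation=cv2.INTER_CUBIC))
C=cloud(d,K,T); g=(C[...,2]>12)&(C[...,2]<34); m=np.zeros_like(g); m[222:290,230:312]=1
Q=C[g&m]; print(cv2.minAreaRect(Q[:,:2].astype(np.float32)))
E
```

```text
w1 [317 192  22  29 491] [326.9 206.3] [ 477.6 -350.9   30. ]
sd1 [354 337  12  29 286] [359.3 350.8] [ 478.  -349.3   30. ]
s1 [113 262  18  32 363] [121.2 277.3] [ 476.1 -348.    30. ]
((534.4267578125, 45.64085006713867), (217.1217803955078, 89.2887954711914), 24.560575485229492)
```

View pics/sdg.png

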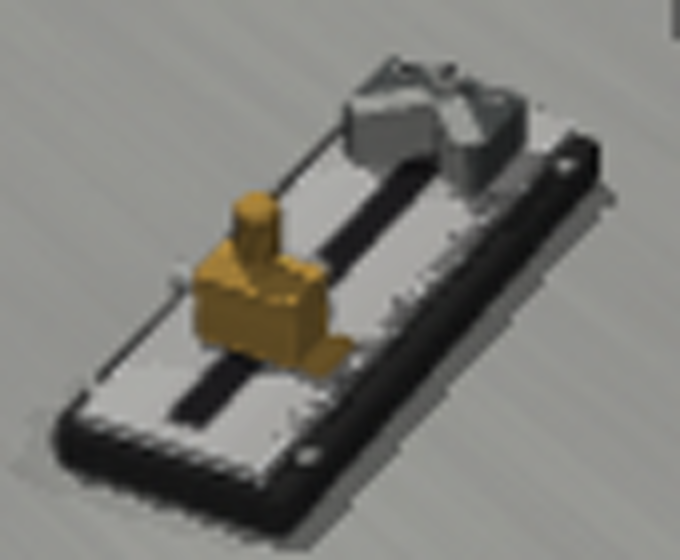

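Three views agree on the core at (477, -350). Next I descend and grasp it at mid-height.

```bash
python3 -m creep '0.005 0.014 0.09 0 1; 0 0 0.09 0 1; 0 0 0.09 0 1; 0 0 0.09 0 1; 0 0 0.09 0 1; 0 0 0.034 0 1; 0 0 0 0 1; 0 0 0 0 1' ; python3 - <<'E'
from h import *
cap("wrist","w2"); s=env.state(); print(s["tool_pos"],s["ee_rot"],s["wrist_force"])
E
```

```text
t: 2.55
tool_pos: [478.9, -350.4, 25.0]
ee_rot: [179.8, -0.1, 26.1]
wrist_force: [0.2, 0.7, -0.4]
grip_width: 0.999
[ 479.07007698 -350.43262574   25.19826504] [ 1.79773343e+02 -9.28808843e-02  2.61572425e+01] [0.29237264 0.55878286 0.39054515]
```

View pics/w2.png

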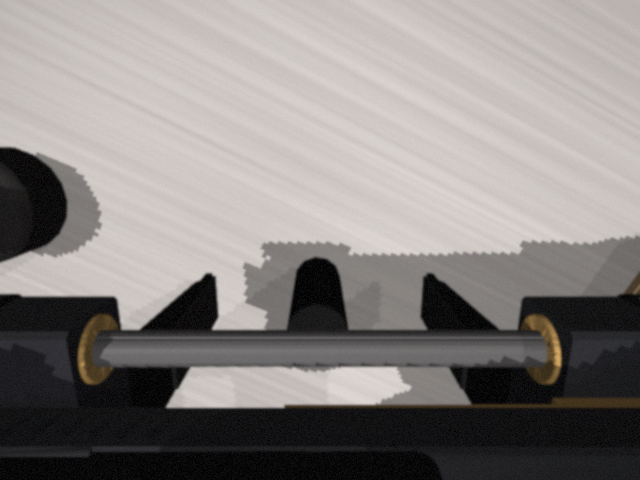

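The core stands centred between the pads at about column 318, so I close the fingers.

```bash
python3 -m creep '0 0 0 0 0; 0 0 0 0 0; 0 0 0 0 0; 0 0 0 0 0; 0 0 0 0 0; 0 0 0 0 0; 0 0 0 0 0' ; python3 -m creep '0 0 -0.04 0 0; 0 0 -0.1 0 0; 0 0 0 0 0; 0 0 0 0 0'; python3 - <<'E'
from h import *
cap("wrist","w3"); cap("side","sd3"); s=env.state(); print(s["tool_pos"],s["ee_rot"],s["wrist_force"],s["grip_width"])
p=load("sd3")[0]; cv2.imwrite("pics/sd3z.png",cv2.resize(p[200:380,250:450],None,fx=3,fy=3))
E
```

```text
t: 3.48
tool_pos: [477.7, -348.9, 22.6]
ee_rot: [-180.0, 0.0, 26.2]
wrist_force: [-0.6, 0.1, -0.0]
grip_width: 0.319
t: 3.98
tool_pos: [477.8, -349.0, 93.5]
ee_rot: [179.9, -0.0, 26.2]
wrist_force: [1.0, 0.3, -1.3]
grip_width: 0.25
[ 476.87290314 -348.27085651   91.48998491] [-1.79875082e+02  5.34991594e-02  2.61748818e+01] [ 0.99277234 -0.65037162 -0.97860299] 0.24256505520728616
```

View pics/sd3z.png

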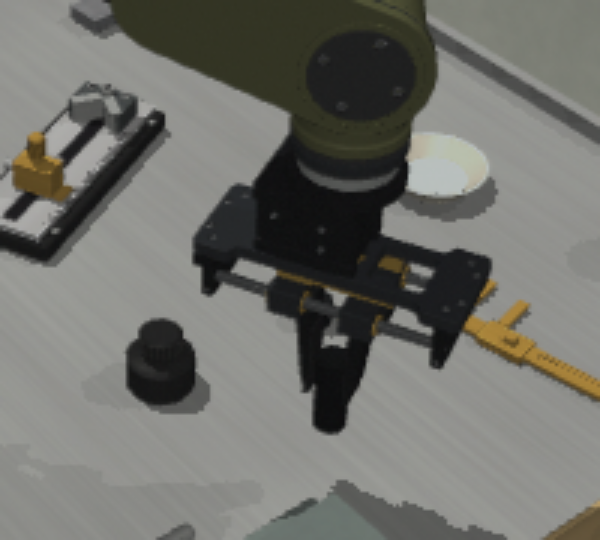

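View pics/w3.png

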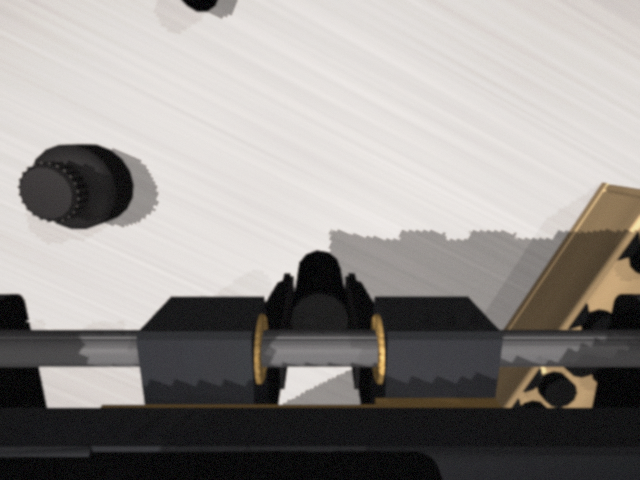

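The core is held, but the fingers hadn't fully shut when the lift began. I'll check how far its bottom hangs below the tips and whether it is upright.

```bash
python3 - <<'E'
from h import *
s=env.state(); print(s["tool_pos"],s["grip_width"],s["wrist_force"])
for n,cam in (("sd4","side"),("sc4","scene")):
    p,d,K,T=cap(cam,n); 
    for z in (50,60,70,80,110,120,130): print(z,proj([477.5,-348.7,z],K,T).round(1),end=' ')
    print()
    u,v=proj([477.5,-348.7,75],K,T).astype(int)
    cv2.imwrite(f"pics/{n}z.png",cv2.resize(p[v-40:v+40,u-40:u+40],None,fx=7,fy=7,interpolation=cv2.INTER_CUBIC)); print(u-40,v-40)
E
```

```text
[ 476.87290314 -348.27085651   91.48998491] 0.24256505520728616 [ 0.99277234 -0.65037162 -0.97860299]
50 [359.4 343.8] 60 [359.7 340.3] 70 [360.  336.7] 80 [360.2 333.1] 110 [361.  322.2] 120 [361.3 318.5] 130 [361.6 314.8] 
320 294
50 [118.7 269.1] 60 [117.5 264.7] 70 [116.4 260.3] 80 [115.2 255.7] 110 [111.5 241.9] 120 [110.3 237.1] 130 [109.  232.3] 
75 218
```

View pics/sd4z.png

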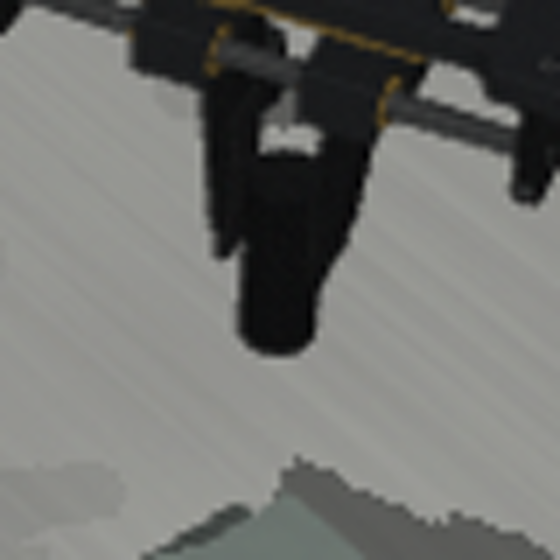

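View pics/sc4z.png

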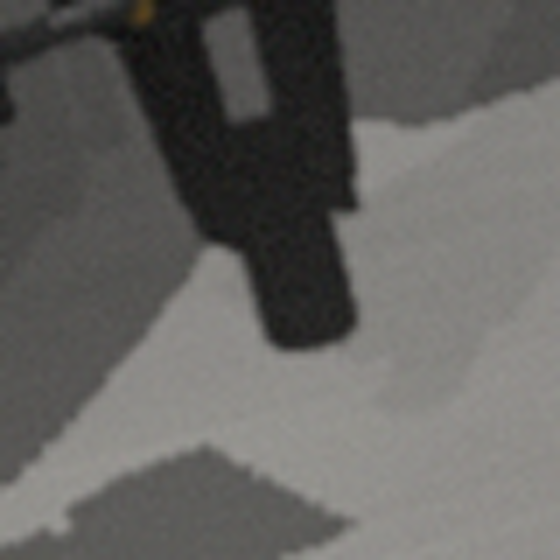

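The core is upright. It is held with the tips about 32 mm above its base, having slipped about 10 mm while the grip was closing. That's fine for placing. I carry it to above the gauge and look.

```bash
python3 -m creep '0 0 -0.07 0 0; 0 0 -0.1 0 0; 0 0 -0.05 0 0; 0.03 -0.04 0 0 0; 0.04 -0.07 0 0 0; 0.04 -0.07 0 0 0; 0.04 -0.08 0 0 0; 0.04 -0.08 0 0 0; 0.04 -0.08 0 0 0; 0.04 -0.08 0 0 0; 0.04 -0.08 0 0 0; 0.046 -0.075 0 0 0';python3 -m creep '0 0 0 0 0;0 0 0 0 0'; python3 - <<'E'
from h import *
cap("wrist","w5"); s=env.state(); print(s["tool_pos"],s["ee_rot"],s["wrist_force"],s["grip_width"])
E
```

```text
t: 5.68
tool_pos: [490.9, 26.1, 199.8]
ee_rot: [-179.9, 0.2, 26.2]
wrist_force: [0.8, 0.4, -0.5]
grip_width: 0.243
t: 5.92
tool_pos: [491.8, 23.9, 200.8]
ee_rot: [-179.9, 0.2, 26.2]
wrist_force: [0.6, -0.6, -0.9]
grip_width: 0.246
[492.10501875  23.27441391 201.25130675] [-1.79946567e+02  1.25881151e-01  2.61622841e+01] [-0.49481372 -1.20422946 -0.5674492 ] 0.2462388817730538
```

View pics/w5.png

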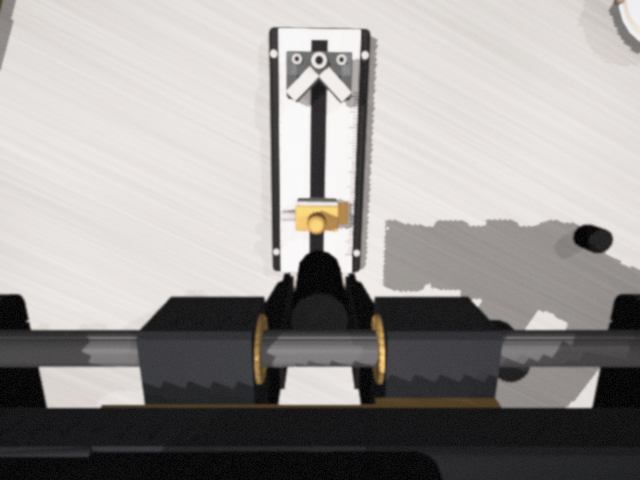

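The wrist view shows the whole gauge: base corners about (271,28) and (369,29), the slot along column 318, the V at rows 60–100, the jaw face plate at row 200 and the post at (316,223).

```bash
python3 - <<'E'
from h import *
p,d,K,T=load("w5")
cv2.imwrite("pics/w5a.png",cv2.resize(p[20:120,255:385],None,fx=6,fy=6,interpolation=cv2.INTER_CUBIC))
cv2.imwrite("pics/w5b.png",cv2.resize(p[185:275,255:385],None,fx=6,fy=6,interpolation=cv2.INTER_CUBIC))
g=cv2.cvtColor(p,cv2.COLOR_BGR2GRAY)
for v in (110,130,150,170,185): 
    r=g[v,255:385].astype(int); print(v,''.join('#' if x<90 else ('+' if x<170 else '.') for x in r))
E
```

```text
110 ...............+#######+................................+#############++...............................+########++++++............
130 ...............++######+................................+#############+...............................+########+++++..............
150 ................+######+...............................+#############++..............................+########++++++..............
170 ................+######++..............................+#############+..............................++#######++++++...............
185 ................+#######+..............................+#############+..............................+#######+++++++...............
```

View pics/w5a.png

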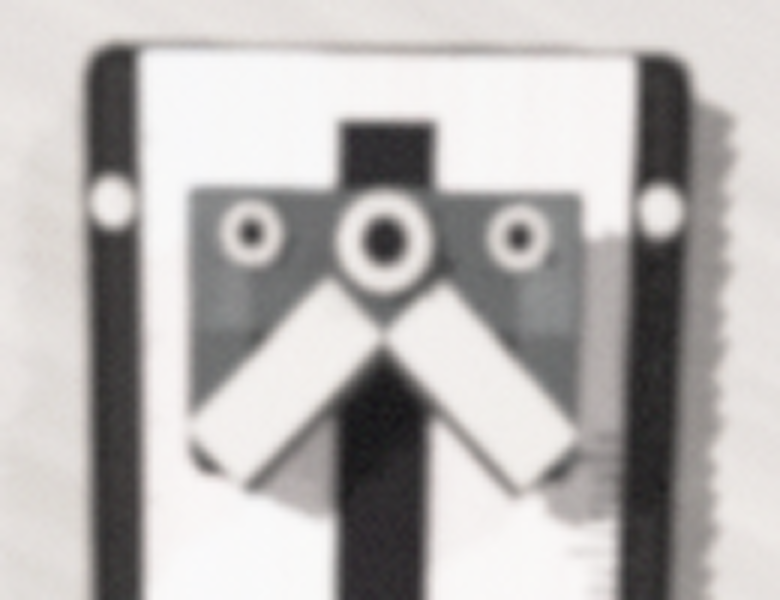

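View pics/w5b.png

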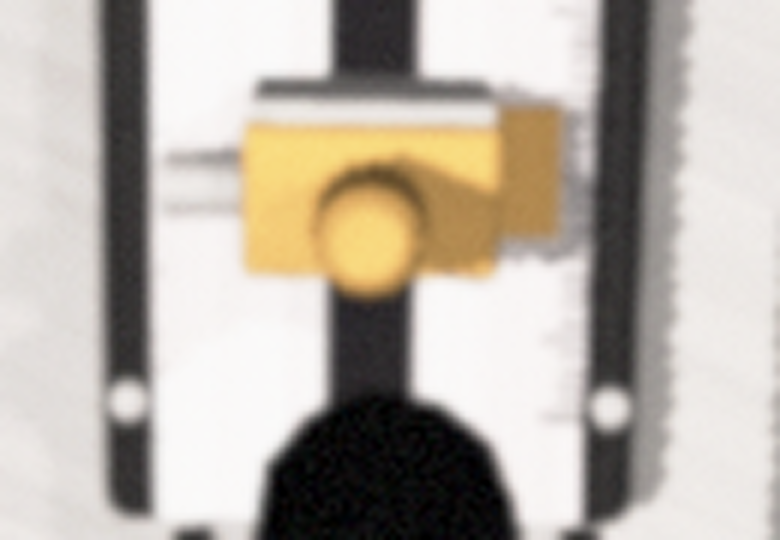

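```bash
python3 - <<'E'
from h import *
p,d,K,T=load("w5")
A=lambda x,y:(255+x/6-.42,20+y/6-.42); B=lambda x,y:(255+x/6-.42,185+y/6-.42)
W=lambda uv,z:onz(*uv,z,K,T)
L1,R1=W(A(138,60),24),W(A(636,60),24); L2,R2=W(B(151,480),24),W(B(586,480),24)
print("bed widths",np.linalg.norm(L1-R1),np.linalg.norm(L2-R2))
c1,c2=(L1+R1)/2,(L2+R2)/2; dv=c1-c2; th=np.degrees(np.arctan2(dv[1],dv[0])); print("axis",c1.round(1),c2.round(1),"ang",th)
# base +x end (z=18) right edge in a: y~45 -> ends x=96 (rounded, z18) ; bed end z24 y~50 -> x=+93?
fx=np.array([np.cos(np.radians(th)),np.sin(np.radians(th))]); fy=np.array([-fx[1],fx[0]])
S=[W(A(111,203),18),W(A(661,212),18),W(B(127,400),18),W(B(609,408),18)]
E=W(A(385,48),18)[:2]
# lower base edge via depth cloud extents
C=cloud(d,K,T); g=(C[...,2]>10)&(C[...,2]<32); m=np.zeros_like(g); m[15:275,258:385]=1; m[240:,285:]=0
Q=C[g&m][:,:2]; print("rect",cv2.minAreaRect(Q.astype(np.float32)), np.median(C[130:170,290:305,2]))
o=E-96*fx; # project onto centre line
o=o+fy*((c1[:2]-o)@fy); print("origin(from end)",o.round(1))
loc=lambda P:np.array([(P[:2]-o)@fx,(P[:2]-o)@fy]).round(1)
for n,P in (("apex",W(A(383,343),45)),("tipL",W(A(245,489),45)),("tipR",W(A(519,494),45)),("anvil backL",W(A(190,188),45)),("jaw faceL",W(B(258,97),49)),("jaw faceR",W(B(497,100),49)),("backL",W(B(245,273),50)),("backR",W(B(496,275),50)),("post",W(B(368,232),77)),("c2",c2),*[("scr",s) for s in S]): print(n,loc(P))
s=env.state(); print("tcp loc",loc(s["tool_pos"]))
E
```

```text
bed widths 66.47613654535809 67.51562826081286
axis [630.5  91.8  24. ] [451.6   6.9  24. ] ang 25.393334743616204
rect ((538.7435302734375, 47.972591400146484), (210.78179931640625, 84.14643096923828), 25.30751609802246) 24.79990970989121
origin(from end) [546.4  51.9]
apex [55.1 -0.1]
tipL [37.  17.8]
tipR [ 36.9 -18.1]
anvil backL [73.1 24.7]
jaw faceL [-41.2  15.8]
jaw faceR [-41.2 -17.2]
backL [-66.   17.6]
backR [-65.8 -17.6]
post [-53.9   0.2]
c2 [-104.9    0. ]
scr [76.2 37.8]
scr [ 76.1 -38. ]
scr [-94.3  38. ]
scr [-94.5 -37.5]
tcp loc [-61.3  -2.6]
```

All of it checks against the given sizes. The bed is 66–67 mm wide and the axis is at 25.4°. The apex is at gauge x = 55, so the seated axis is at about 38, and the jaw face is at -41. I'll set the core down near gauge x = 14.

```bash
cat >> h.py <<'E'
TH=np.radians(25.4); FX=np.array([np.cos(TH),np.sin(TH)]); FY=np.array([-FX[1],FX[0]]); O=np.array([546.4,51.9])
def loc(P): P=np.asarray(P)[:2]-O; return np.array([P@FX,P@FY]).round(2)
def rep():
    s=env.state(); f=s["wrist_force"]; print("t",round(s["t"],2),"loc",loc(s["tool_pos"]),"z",round(s["tool_pos"][2],2),"rpy",s["ee_rot"].round(2),"Fx,Fy",(f[:2]@FX).round(2),(f[:2]@FY).round(2),"Fz",f[2].round(2),"w",round(s["grip_width"],3))
E
python3 -m creep '0.04 -0.003 0 0.0127 0; 0.06 -0.002 0 0 0; 0.051 0 0 0 0; 0 0 0.06 0 0; 0 0 0.08 0 0; 0 0 0.07 0 0; 0 0 0.04 0 0; 0 0 0 0 0; 0 0 0 0 0;0 0 0 0 0'; python3 - <<'E'
from h import *
cap("side","sd6"); cap("scene","sc6"); cap("wrist","w6"); rep()
a=load("sd6")[0][170:280,220:330]; b=load("sc6")[0][170:280,270:380]
cv2.imwrite("pics/c6.png",np.hstack([cv2.resize(x,(400,400),interpolation=cv2.INTER_CUBIC) for x in (a,b)]))
E
```

```text
t: 7.22
tool_pos: [561.4, 58.3, 79.7]
ee_rot: [179.9, -0.2, 25.4]
wrist_force: [-0.6, -0.4, -0.8]
grip_width: 0.244
t 7.38 loc [15.7  -0.25] z 78.82 rpy [ 1.7995e+02 -1.0000e-01  2.5420e+01] Fx,Fy 0.13 0.94 Fz -0.52 w 0.243
```

View pics/c6.png

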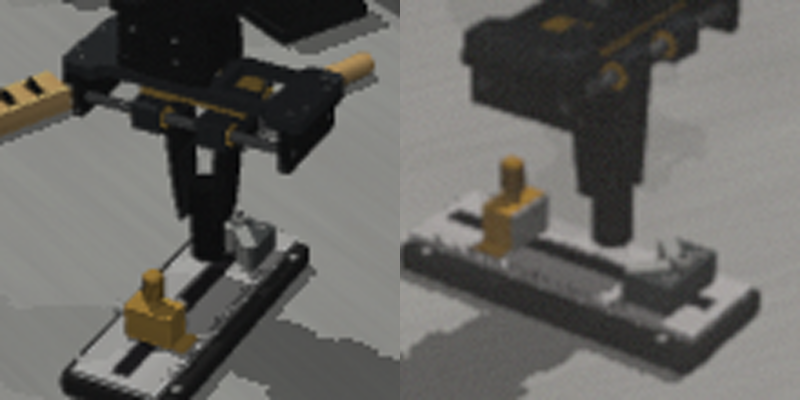

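View pics/w6.png

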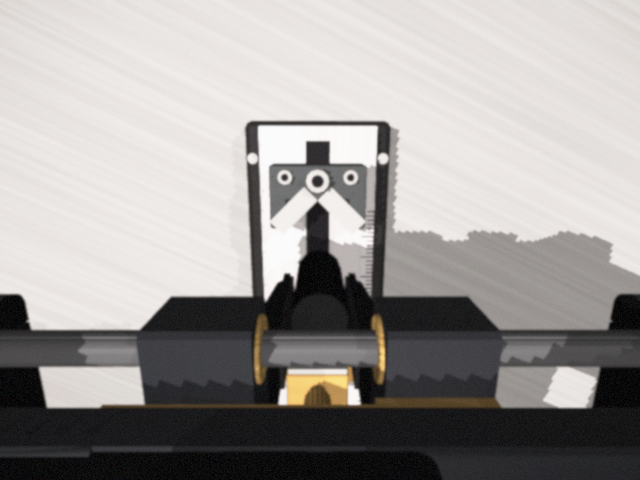

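The core hangs upright over the bed, centred on the slot between jaw and V. I lower it by feel.

```bash
python3 -m creep '0 0 0.01 0 0; 0 0 0.01 0 0; 0 0 0.008 0 0; 0 0 0 0 0; 0 0 0 0 0'; python3 -c "
from h import *
rep()"; python3 -m creep '0 0 0.004 0 0; 0 0 0 0 0'; python3 -m creep '0 0 0.004 0 0; 0 0 0 0 0'; python3 -m creep '0 0 0.003 0 0; 0 0 0 0 0'
```

```text
t: 8.0
tool_pos: [560.0, 58.3, 63.7]
ee_rot: [-180.0, -0.0, 25.4]
wrist_force: [-0.4, 0.3, -1.2]
grip_width: 0.248
t 8.0 loc [15.08 -0.03] z 63.66 rpy [-180.     -0.     25.41] Fx,Fy -0.23 0.4 Fz -1.23 w 0.248
t: 8.25
tool_pos: [559.9, 58.3, 61.6]
ee_rot: [-180.0, 0.0, 25.4]
wrist_force: [-0.8, -0.4, -1.1]
grip_width: 0.247
t: 8.5
tool_pos: [559.8, 58.3, 59.4]
ee_rot: [-180.0, 0.0, 25.4]
wrist_force: [-0.3, 0.8, -1.2]
grip_width: 0.249
t: 8.75
tool_pos: [559.9, 58.3, 58.0]
ee_rot: [-180.0, 0.0, 25.4]
wrist_force: [0.3, -0.1, -0.6]
grip_width: 0.245
```

```bash
python3 -m creep '0 0 0.002 0 0; 0 0 0 0 0'; python3 -m creep '0 0 0.002 0 0; 0 0 0 0 0'; python3 -m creep '0 0 0.002 0 0; 0 0 0 0 0'; python3 -m creep '0 0 0.002 0 0; 0 0 0 0 0'
```

```text
t: 9.0
tool_pos: [559.9, 58.3, 57.1]
ee_rot: [-180.0, 0.0, 25.4]
wrist_force: [0.4, 0.7, -1.8]
grip_width: 0.247
t: 9.25
tool_pos: [560.4, 58.4, 56.8]
ee_rot: [180.0, -0.0, 25.4]
wrist_force: [-2.1, 0.9, 3.3]
grip_width: 0.246
t: 9.5
tool_pos: [560.8, 58.4, 56.8]
ee_rot: [180.0, -0.1, 25.4]
wrist_force: [-3.0, 0.1, 7.8]
grip_width: 0.248
t: 9.75
tool_pos: [561.2, 58.4, 56.8]
ee_rot: [179.9, -0.1, 25.4]
wrist_force: [-3.1, -0.3, 11.7]
grip_width: 0.243
```

The core touched the bed at TCP z = 56.8. I relieve the pressure, then release.

```bash
python3 -m creep '0 0 -0.005 0 0; 0 0 0 0 0; 0 0 0 0 0';  python3 -m creep '0 0 0 0 0.3; 0 0 0 0 0.35; 0 0 0 0 0.45; 0 0 0 0 0.6; 0 0 0 0 0.6; 0 0 0 0 0.6'; python3 - <<'E'
from h import *
cap("side","sd7"); cap("scene","sc7"); cap("wrist","w7"); rep()
a=load("sd7")[0][170:280,220:330]; b=load("sc7")[0][170:280,270:380]
cv2.imwrite("pics/c7.png",np.hstack([cv2.resize(x,(400,400),interpolation=cv2.INTER_CUBIC) for x in (a,b)]))
E
```

```text
t: 10.12
tool_pos: [560.2, 58.4, 56.8]
ee_rot: [180.0, -0.0, 25.4]
wrist_force: [-0.8, 0.4, 2.3]
grip_width: 0.245
t: 10.88
tool_pos: [560.0, 58.3, 56.7]
ee_rot: [180.0, -0.0, 25.4]
wrist_force: [-1.3, -0.1, -1.0]
grip_width: 0.595
t 11.03 loc [15.05 -0.04] z 56.68 rpy [180.    -0.    25.41] Fx,Fy 0.04 -0.38 Fz 0.36 w 0.599
```

View pics/c7.png

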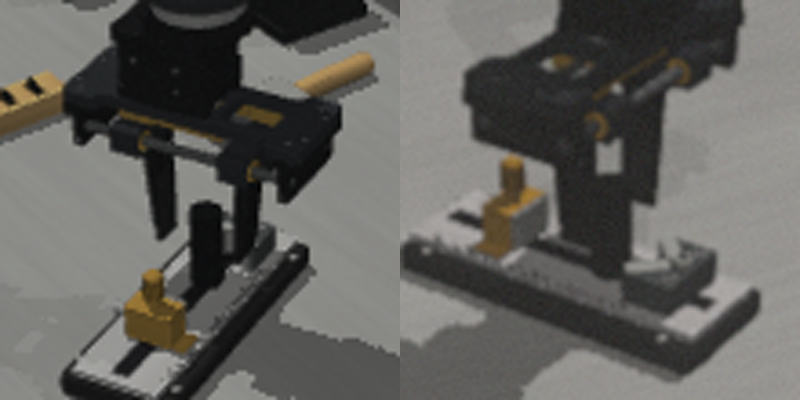

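View pics/w7.png

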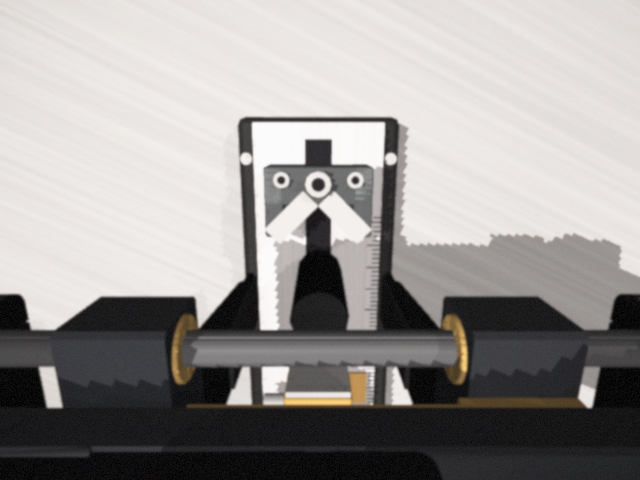

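The core stands on the bed at gauge x of about 15. The tips are 33 mm above the bed, so they'd clear the anvil. I'll grip it again at this height and push it by feel toward the V, watching the Fy reading for centring.

```bash
python3 -m creep '0 0 0 0 0; 0 0 0 0 0; 0 0 0 0 0; 0 0 0 0 0; 0 0 0 0 0; 0 0 0 0 0;0 0 0 0 0; 0 0 0 0 0';  python3 -m creep '0.008 0 0 0 0; 0.01 0 0 0 0; 0.01 0 0 0 0; 0.004 0 0 0 0; 0 0 0 0 0;0 0 0 0 0'; python3 -c "
from h import *
cap('wrist','w8');rep()"; python3 -m creep '0.003 0 0 0 0; 0 0 0 0 0'; python3 -c "
from h import *
rep()"
```

```text
t: 12.02
tool_pos: [560.0, 58.3, 56.6]
ee_rot: [180.0, 0.0, 25.4]
wrist_force: [-0.3, 0.6, -0.1]
grip_width: 0.243
t: 12.78
tool_pos: [574.5, 65.2, 56.7]
ee_rot: [180.0, -0.0, 25.4]
wrist_force: [-0.1, 0.4, -0.7]
grip_width: 0.246
t 12.82 loc [31.04 -0.  ] z 56.68 rpy [-1.800e+02 -1.000e-02  2.541e+01] Fx,Fy 0.07 0.18 Fz -1.58 w 0.247
t: 13.08
tool_pos: [575.8, 65.9, 56.7]
ee_rot: [-180.0, -0.0, 25.4]
wrist_force: [0.2, -1.0, -0.4]
grip_width: 0.247
t 13.07 loc [32.56 -0.  ] z 56.65 rpy [-180.     -0.     25.41] Fx,Fy -0.27 -1.01 Fz -0.38 w 0.247
```

View pics/w8.png

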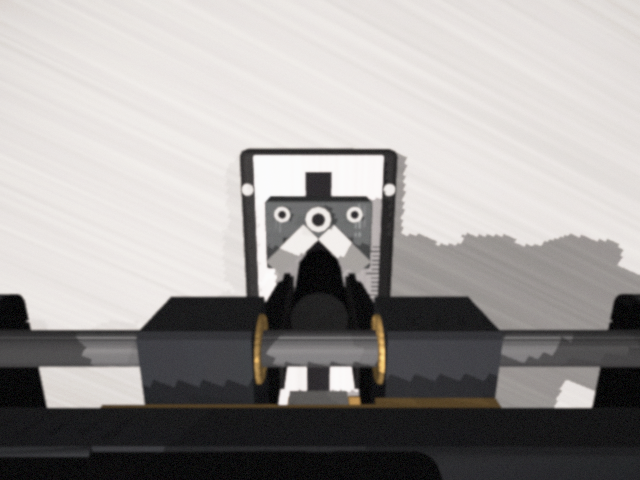

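```bash
python3 -m creep '0.002 0 0 0 0; 0 0 0 0 0'; python3 -c "
from h import *
rep()"; python3 -m creep '0.002 0 0 0 0; 0 0 0 0 0'; python3 -c "
from h import *
rep()"; python3 -m creep '0.002 0 0 0 0; 0 0 0 0 0'; python3 -c "
from h import *
rep()"
```

```text
t: 13.32
tool_pos: [576.7, 66.3, 56.6]
ee_rot: [180.0, -0.0, 25.4]
wrist_force: [0.1, -0.4, -0.6]
grip_width: 0.247
t 13.32 loc [ 3.356e+01 -3.000e-02] z 56.65 rpy [180.    -0.    25.41] Fx,Fy -0.14 -0.43 Fz -0.57 w 0.247
t: 13.58
tool_pos: [577.7, 66.8, 56.6]
ee_rot: [-180.0, -0.0, 25.4]
wrist_force: [0.1, -0.4, 0.8]
grip_width: 0.25
t 13.57 loc [34.63  0.  ] z 56.64 rpy [-1.800e+02 -1.000e-02  2.541e+01] Fx,Fy -0.12 -0.37 Fz 0.84 w 0.25
t: 13.82
tool_pos: [578.6, 67.2, 56.6]
ee_rot: [180.0, -0.0, 25.4]
wrist_force: [0.3, -0.1, -0.1]
grip_width: 0.25
t 13.82 loc [35.63  0.  ] z 56.65 rpy [ 1.800e+02 -1.000e-02  2.541e+01] Fx,Fy 0.27 -0.2 Fz -0.07 w 0.25
```

```bash
python3 -m creep '0.002 0 0 0 0; 0 0 0 0 0'; python3 -c "
from h import *
rep()"; python3 -m creep '0.002 0 0 0 0; 0 0 0 0 0'; python3 -c "
from h import *
rep()"; python3 -m creep '0.001 0 0 0 0; 0 0 0 0 0'; python3 -c "
from h import *
rep()"
```

```text
t: 14.08
tool_pos: [579.4, 67.6, 56.6]
ee_rot: [-180.0, 0.0, 25.4]
wrist_force: [-0.9, -1.5, -0.0]
grip_width: 0.246
t 14.07 loc [3.656e+01 1.000e-02] z 56.64 rpy [-180.      0.     25.41] Fx,Fy -1.44 -0.93 Fz -0.01 w 0.246
t: 14.32
tool_pos: [579.7, 67.9, 56.7]
ee_rot: [-180.0, 0.1, 25.4]
wrist_force: [-3.8, 0.1, 3.2]
grip_width: 0.244
t 14.32 loc [36.97  0.12] z 56.68 rpy [-1.7998e+02  9.0000e-02  2.5420e+01] Fx,Fy -3.38 1.76 Fz 3.17 w 0.244
t: 14.58
tool_pos: [579.9, 68.0, 56.7]
ee_rot: [-180.0, 0.1, 25.4]
wrist_force: [-5.6, -1.8, 4.2]
grip_width: 0.246
t 14.57 loc [37.17  0.17] z 56.67 rpy [-1.7997e+02  1.3000e-01  2.5410e+01] Fx,Fy -5.87 0.79 Fz 4.18 w 0.246
```

Contact is felt at gauge x of about 36.7. The small positive Fy suggests the -y face touches first, so I ease sideways a touch and bring the push up to about 8 N.

```bash
python3 -m creep '0 -0.0008 0 0 0; 0 0 0 0 0'; python3 -c "
from h import *
rep(); env.capture('wrist'); rep()"; python3 -m creep '0.001 0 0 0 0; 0 0 0 0 0'; python3 -c "
from h import *
rep(); env.capture('wrist'); rep(); cap('wrist','w9'); rep()"
```

```text
t: 14.82
tool_pos: [580.0, 68.4, 56.7]
ee_rot: [-180.0, 0.1, 25.4]
wrist_force: [-5.5, -1.5, 3.6]
grip_width: 0.244
t 14.82 loc [37.42  0.48] z 56.69 rpy [-1.7998e+02  9.0000e-02  2.5420e+01] Fx,Fy -5.67 0.99 Fz 3.6 w 0.244
t 14.88 loc [37.42  0.47] z 56.69 rpy [-1.7998e+02  9.0000e-02  2.5410e+01] Fx,Fy -5.76 0.42 Fz 5.33 w 0.248
t: 15.12
tool_pos: [580.1, 68.4, 56.7]
ee_rot: [-180.0, 0.2, 25.4]
wrist_force: [-7.5, -2.8, 6.3]
grip_width: 0.247
t 15.12 loc [37.53  0.45] z 56.7 rpy [-1.7998e+02  1.6000e-01  2.5420e+01] Fx,Fy -7.98 0.65 Fz 6.26 w 0.247
t 15.18 loc [37.51  0.45] z 56.68 rpy [-1.7998e+02  1.6000e-01  2.5420e+01] Fx,Fy -7.71 0.49 Fz 6.18 w 0.246
t 15.22 loc [37.51  0.47] z 56.67 rpy [-1.7998e+02  1.5000e-01  2.5420e+01] Fx,Fy -6.1 0.81 Fz 5.49 w 0.249
```

```bash
python3 -m creep '0 -0.0006 0 0 0; 0 0 0 0 0'; python3 -c "
from h import *
rep(); env.capture('wrist'); rep(); env.capture('wrist'); rep()"
```

```text
t: 15.48
tool_pos: [580.1, 68.4, 56.7]
ee_rot: [180.0, 0.1, 25.4]
wrist_force: [-6.1, -2.8, 4.2]
grip_width: 0.247
t 15.47 loc [37.54  0.47] z 56.72 rpy [1.7999e+02 1.5000e-01 2.5420e+01] Fx,Fy -6.66 0.09 Fz 4.18 w 0.247
t 15.53 loc [37.5  0.5] z 56.67 rpy [1.7999e+02 1.5000e-01 2.5420e+01] Fx,Fy -6.96 -0.1 Fz 5.46 w 0.247
t 15.57 loc [37.55  0.46] z 56.72 rpy [1.7999e+02 1.5000e-01 2.5420e+01] Fx,Fy -6.05 0.22 Fz 5.57 w 0.248
```

```bash
python3 - <<'E'
from h import *
cap("side","sd9"); cap("scene","sc9"); rep()
a=load("sd9")[0][190:280,235:325]; b=load("sc9")[0][190:280,290:380]
cv2.imwrite("pics/c9.png",np.hstack([cv2.resize(x,(400,400),interpolation=cv2.INTER_CUBIC) for x in (a,b)]))
E
```

```text
t 15.68 loc [37.53  0.49] z 56.7 rpy [1.7999e+02 1.5000e-01 2.5420e+01] Fx,Fy -7.12 -0.19 Fz 5.34 w 0.248
```

View pics/c9.png

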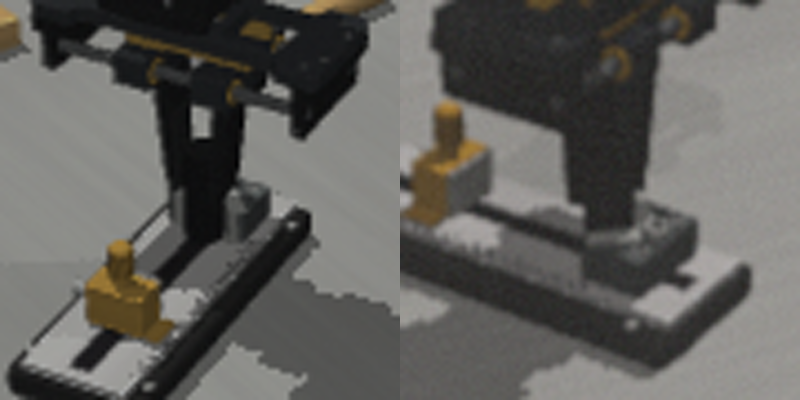

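View pics/w9.png

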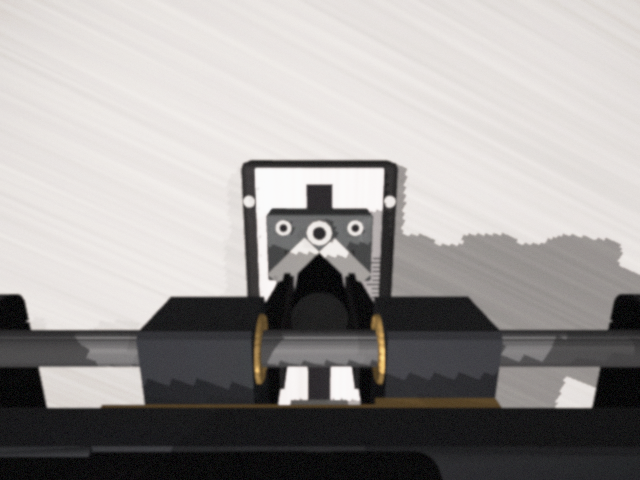

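The sideways nudge no longer moves the tool, Fy is about 0 and x holds at 37.5. So the core bears on both faces under a 7–8 N push, centred. I relieve the push and let go.

```bash
python3 -m creep '0.0006 0 0 0 0; 0 0 0 0 0'; python3 -c "
from h import *
rep()"; python3 -m creep '-0.0014 0 0 0 0; -0.0014 0 0 0 0; 0 0 0 0 0'; python3 -c "
from h import *
rep()"
```

```text
t: 15.92
tool_pos: [580.2, 68.5, 56.7]
ee_rot: [180.0, 0.2, 25.4]
wrist_force: [-6.7, -3.3, 6.0]
grip_width: 0.246
t 15.93 loc [37.6  0.5] z 56.71 rpy [179.99   0.19  25.43] Fx,Fy -7.51 -0.1 Fz 6.0 w 0.246
t: 16.3
tool_pos: [579.9, 68.4, 56.7]
ee_rot: [180.0, 0.0, 25.4]
wrist_force: [-3.4, -1.7, 2.6]
grip_width: 0.246
t 16.3 loc [37.35  0.53] z 56.67 rpy [1.7998e+02 1.0000e-02 2.5410e+01] Fx,Fy -3.83 -0.09 Fz 2.58 w 0.246
```

```bash
python3 -m creep '-0.0014 0 0 0 0; 0 0 0 0 0'; python3 -c "
from h import *
rep()"; python3 -m creep '0 0 0 0 0.27; 0 0 0 0 0.3; 0 0 0 0 0.35; 0 0 0 0 0.45; 0 0 0 0 0.6; 0 0 0 0 0.6;0 0 0 0 0.6'; python3 -m creep '0 0 -0.04 0 0.6; 0 0 -0.06 0 0.6; 0 0 -0.08 0 0.6; -0.1 0 -0.08 0 0.6; -0.08 0 0 0 0; 0 0 0 0 0; 0 0 0 0 0; 0 0 0 0 0;0 0 0 0 0';python3 - <<'E'
from h import *
cap("wrist","w10"); cap("side","sd10"); cap("scene","sc10"); rep()
a=load("sd10")[0][190:280,235:325]; b=load("sc10")[0][190:280,290:380]
cv2.imwrite("pics/c10.png",np.hstack([cv2.resize(x,(400,400),interpolation=cv2.INTER_CUBIC) for x in (a,b)]))
E
```

```text
t: 16.55
tool_pos: [579.7, 68.3, 56.7]
ee_rot: [180.0, -0.1, 25.4]
wrist_force: [-0.8, -1.3, 0.4]
grip_width: 0.251
t 16.55 loc [37.15  0.55] z 56.66 rpy [ 1.7998e+02 -6.0000e-02  2.5410e+01] Fx,Fy -1.27 -0.83 Fz 0.38 w 0.251
t: 17.42
tool_pos: [579.3, 68.3, 56.7]
ee_rot: [180.0, -0.0, 25.4]
wrist_force: [-0.9, -0.9, 0.5]
grip_width: 0.598
t: 18.55
tool_pos: [499.5, 30.5, 185.5]
ee_rot: [-180.0, 0.0, 25.4]
wrist_force: [-0.4, 0.2, 0.3]
grip_width: 0.132
t 18.7 loc [-51.84   0.75] z 185.4 rpy [-1.7998e+02  4.0000e-02  2.5430e+01] Fx,Fy -0.18 0.27 Fz 0.14 w 0.025
```

View pics/c10.png

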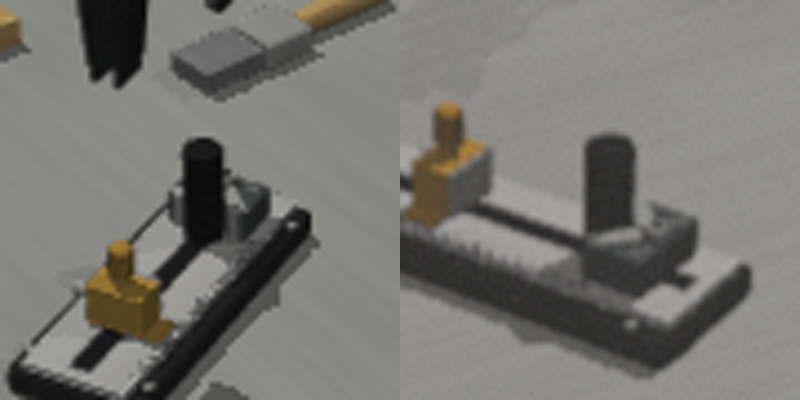

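View pics/w10.png

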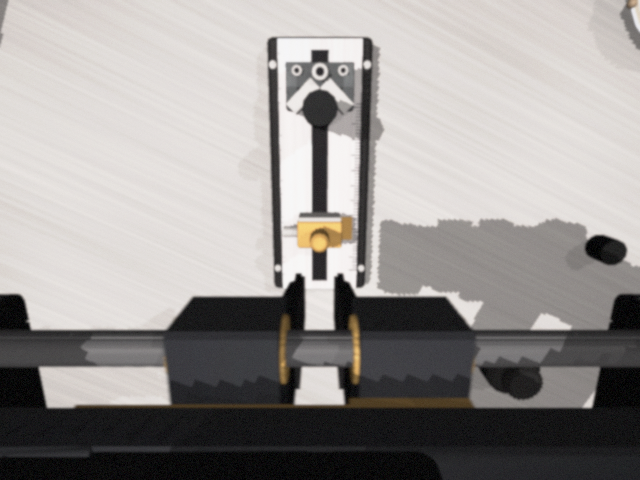

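The core stands upright and free in the V, at about (320,108) in the wrist view. I'll measure its seat and work out the approach to the jaw's back.

```bash
python3 - <<'E'
from h import *
p,d,K,T=load("w10")
cv2.imwrite("pics/w10a.png",cv2.resize(p[50:130,270:370],None,fx=7,fy=7,interpolation=cv2.INTER_CUBIC))
dark=(p.max(2)<75).astype(np.uint8); dark[:,:]*=1; dark[:88]=0; dark[124:]=0; dark[:,:298]=0; dark[:,342:]=0
dark=cv2.morphologyEx(dark,cv2.MORPH_OPEN,np.ones((15,15)))
k,l,st,ce=cv2.connectedComponentsWithStats(dark); print(st[1:],ce[1:])
for z in (84,): print(loc(onz(*ce[1],z,K,T)))
# refs re-measured in this picture: slot centre & base screws
hsv=cv2.cvtColor(p,cv2.COLOR_BGR2HSV); b=cv2.inRange(hsv,(8,110,90),(30,255,255)); b[:, :285]=0;b[:,360:]=0;b[:205]=0;b[258:]=0
print(cv2.boundingRect(b))
E
```

```text
[[305  93  30  31 837]] [[319.51732378 108.02389486]]
[38.59  0.  ]
(297, 218, 55, 35)
```

View pics/w10a.png

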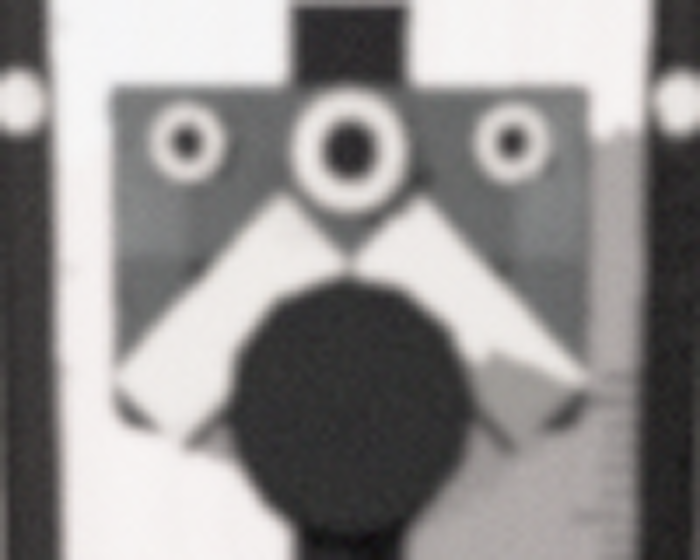

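The core measures (38.6, 0.0) in the gauge frame against 38.1 expected, so it is seated and centred. The fingers are shut and clear of it. Next I move behind the jaw and descend.

```bash
python3 -m creep '-0.066 0.0008 0 0 0; 0 0 0 0 0; 0 0 0.08 0 0; 0 0 0.09 0 0; 0 0 0.08 0 0; 0 0 0.04 0 0; 0 0 0 0 0; 0 0 0 0 0'; python3 - <<'E'
from h import *
cap("wrist","w11"); cap("side","sd11"); cap("scene","sc11"); rep()
a=load("sd11")[0][180:290,225:335]; b=load("sc11")[0][170:280,255:365]
cv2.imwrite("pics/c11.png",np.hstack([cv2.resize(x,(400,400),interpolation=cv2.INTER_CUBIC) for x in (a,b)]))
E
```

```text
t: 19.7
tool_pos: [470.6, 15.7, 41.8]
ee_rot: [180.0, -0.1, 25.4]
wrist_force: [-0.4, -0.5, 0.6]
grip_width: 0.005
t 19.85 loc [-83.89  -0.34] z 42.24 rpy [ 1.7992e+02 -1.4000e-01  2.5410e+01] Fx,Fy 0.65 0.7 Fz -0.02 w 0.005
```

View pics/c11.png

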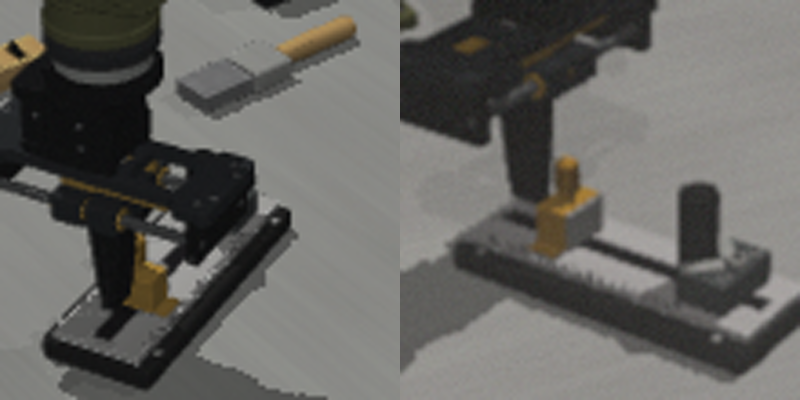

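View pics/w11.png

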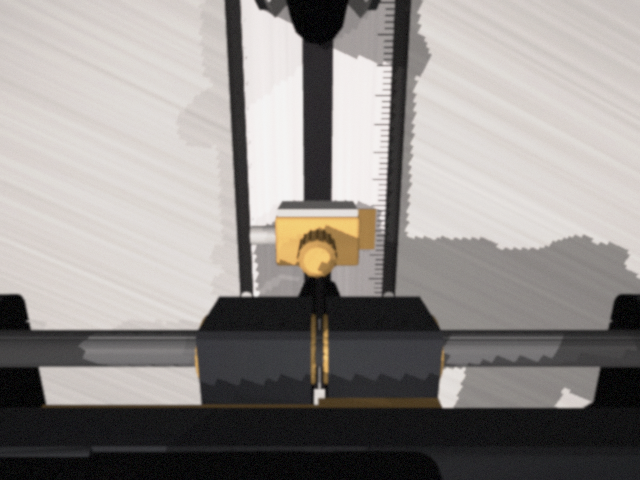

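The shut fingers are behind the jaw and clear of it, in line with the slot. I lower to about 6 mm over the bed and move up to the jaw.

```bash
python3 -m creep '0 -0.0012 0.01 0 0; 0 0 0.01 0 0; 0 0 0 0 0; 0 0 0 0 0'; python3 -c "
from h import *
rep()"; python3 -m creep '0.006 0 0.001 0 0; 0.004 0 0 0 0; 0.004 0 0 0 0; 0 0 0 0 0'; python3 -c "
from h import *
rep()"; python3 -m creep '0.003 0 0 0 0; 0.003 0 0 0 0; 0 0 0 0 0'; python3 -c "
from h import *
rep()"
```

```text
t: 20.35
tool_pos: [469.1, 16.2, 30.6]
ee_rot: [-180.0, 0.0, 25.4]
wrist_force: [0.1, -0.5, -0.4]
grip_width: 0.004
t 20.35 loc [-85.17   0.93] z 30.56 rpy [-1.7999e+02  1.0000e-02  2.5410e+01] Fx,Fy -0.13 -0.49 Fz -0.38 w 0.004
t: 20.85
tool_pos: [475.7, 19.3, 30.2]
ee_rot: [180.0, -0.0, 25.4]
wrist_force: [-0.2, -0.3, -0.4]
grip_width: 0.009
t 20.85 loc [-77.9    0.85] z 30.23 rpy [180.    -0.    25.42] Fx,Fy -0.3 -0.14 Fz -0.39 w 0.009
t: 21.22
tool_pos: [478.0, 20.5, 30.0]
ee_rot: [-180.0, 0.0, 25.4]
wrist_force: [-1.2, -0.9, 0.3]
grip_width: 0.002
t 21.23 loc [-75.22   0.94] z 30.04 rpy [-1.7999e+02  3.0000e-02  2.5410e+01] Fx,Fy -1.45 -0.33 Fz 0.26 w 0.002
```

The fingers touch the jaw's back. I slide it up steadily, stopping well short of the core.

```bash
python3 -m creep '0.005 0.0006 0 0 0; 0.01 0 0 0 0; 0.01 0 0 0 0; 0.01 0 0 0 0; 0.01 0 0 0 0; 0.01 0 0 0 0; 0.01 0 0 0 0; 0.01 0 0 0 0; 0.01 0 0 0 0; 0.01 0 0 0 0; 0.01 0 0 0 0; 0.005 0 0 0 0'; python3 -c "
from h import *
cap('wrist','w12'); rep()"; python3 -m creep '0 0 0 0 0'; python3 -c "
from h import *
rep()"
```

```text
t: 22.72
tool_pos: [528.5, 43.9, 30.3]
ee_rot: [180.0, -0.0, 25.4]
wrist_force: [-2.2, -0.7, 0.3]
grip_width: 0.004
t 22.77 loc [-19.37   0.45] z 30.42 rpy [ 1.7998e+02 -4.0000e-02  2.5410e+01] Fx,Fy -0.1 0.03 Fz -0.62 w 0.006
t: 22.9
tool_pos: [528.7, 43.9, 30.6]
ee_rot: [180.0, -0.1, 25.4]
wrist_force: [-0.8, -0.4, -0.4]
grip_width: 0.003
t 22.9 loc [-19.38   0.4 ] z 30.6 rpy [ 1.7997e+02 -9.0000e-02  2.5410e+01] Fx,Fy -0.89 -0.07 Fz -0.36 w 0.003
```

View pics/w12.png

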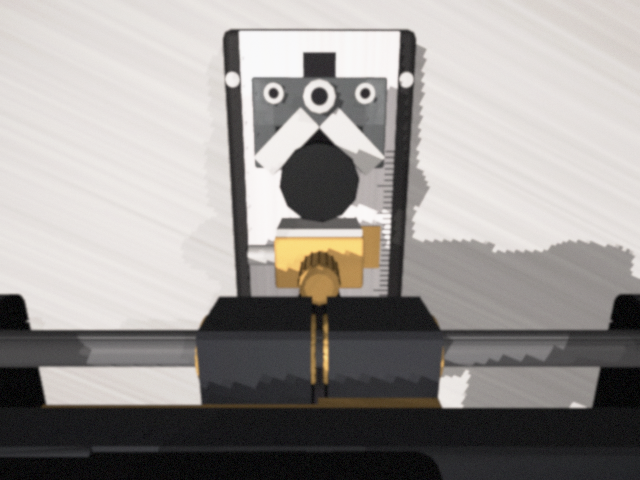

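The jaw has about 10 mm to go, and the core is undisturbed in the V. I continue slowly by feel.

```bash
python3 -m creep '0.004 0 0 0 0; 0.004 0 0 0 0; 0.004 0 0 0 0; 0.004 0 0 0 0; 0 0 0 0 0'; python3 -c "
from h import *
rep()"; python3 -m creep '0.002 0 0 0 0; 0 0 0 0 0'; python3 -c "
from h import *
rep()"; python3 -m creep '0.002 0 0 0 0; 0 0 0 0 0'; python3 -c "
from h import *
rep()"
```

```text
t: 23.52
tool_pos: [535.6, 47.3, 30.2]
ee_rot: [180.0, -0.0, 25.4]
wrist_force: [-0.2, -1.0, 0.2]
grip_width: 0.005
t 23.52 loc [-11.72   0.53] z 30.22 rpy [ 1.7999e+02 -4.0000e-02  2.5410e+01] Fx,Fy -0.62 -0.78 Fz 0.22 w 0.005
t: 23.78
tool_pos: [536.2, 47.7, 30.2]
ee_rot: [180.0, -0.0, 25.4]
wrist_force: [-1.7, -1.5, 0.0]
grip_width: 0.002
t 23.77 loc [-11.04   0.59] z 30.15 rpy [180.    -0.    25.41] Fx,Fy -2.19 -0.57 Fz 0.03 w 0.002
t: 24.02
tool_pos: [537.0, 48.1, 30.1]
ee_rot: [-180.0, 0.0, 25.4]
wrist_force: [-1.9, -0.2, 1.0]
grip_width: 0.004
t 24.02 loc [-10.08   0.59] z 30.14 rpy [-180.      0.     25.41] Fx,Fy -1.78 0.57 Fz 1.01 w 0.004
```

```bash
python3 -m creep '0.002 0 0 0 0; 0 0 0 0 0'; python3 -c "
from h import *
rep()"; python3 -m creep '0.001 0 0 0 0; 0 0 0 0 0'; python3 -c "
from h import *
rep()"; python3 -m creep '0.001 0 0 0 0; 0 0 0 0 0'; python3 -c "
from h import *
rep()"
```

```text
t: 24.28
tool_pos: [537.4, 48.3, 30.1]
ee_rot: [-180.0, 0.1, 25.4]
wrist_force: [-4.4, -2.4, 2.9]
grip_width: 0.001
t 24.27 loc [-9.67  0.65] z 30.06 rpy [-1.7999e+02  9.0000e-02  2.5420e+01] Fx,Fy -5.03 -0.26 Fz 2.95 w 0.001
t: 24.52
tool_pos: [537.4, 48.4, 29.9]
ee_rot: [-180.0, 0.2, 25.4]
wrist_force: [-5.9, -3.0, 2.7]
grip_width: 0.005
t 24.52 loc [-9.67  0.71] z 29.91 rpy [-1.7997e+02  1.6000e-01  2.5420e+01] Fx,Fy -6.61 -0.23 Fz 2.68 w 0.005
t: 24.78
tool_pos: [537.4, 48.4, 29.8]
ee_rot: [-180.0, 0.2, 25.4]
wrist_force: [-7.8, -4.1, 4.0]
grip_width: 0.005
t 24.77 loc [-9.65  0.74] z 29.81 rpy [-179.97    0.22   25.43] Fx,Fy -8.79 -0.34 Fz 4.03 w 0.005
```

The jaw stopped dead at -9.67 with Fx at 8.8 N, of which about 2 N is the jaw's own drag. One small step brings the nip to about 8 N, then I check and back off.

```bash
python3 -m creep '0.0005 0 0 0 0; 0 0 0 0 0;0 0 0 0 0'; python3 -c "
from h import *
rep()"; python3 -m creep '-0.002 0 0 0 0; -0.004 0 0 0 0; -0.006 0 0 0 0; -0.02 0 0 0 0; -0.03 0 0 0 0; 0 0 -0.08 0 0; 0 0 -0.1 0 0; 0 0 -0.1 0 0; -0.03 0 -0.04 0 0; 0 0 0 0 0; 0 0 0 0 0'; python3 - <<'E'
from h import *
cap("wrist","w13"); cap("side","sd13"); cap("scene","sc13"); rep()
a=load("sd13")[0][180:290,225:335]; b=load("sc13")[0][190:280,285:375]
cv2.imwrite("pics/c13.png",np.hstack([cv2.resize(x,(400,400),interpolation=cv2.INTER_CUBIC) for x in (a,b)]))
p=load("w13")[0]; cv2.imwrite("pics/w13a.png",cv2.resize(p[30:200,250:390],None,fx=3.5,fy=3.5,interpolation=cv2.INTER_CUBIC))
E
```

```text
t: 25.15
tool_pos: [537.4, 48.5, 29.7]
ee_rot: [-180.0, 0.3, 25.4]
wrist_force: [-7.9, -3.5, 4.1]
grip_width: 0.006
t 25.15 loc [-9.65  0.78] z 29.75 rpy [-179.96    0.26   25.43] Fx,Fy -8.6 0.22 Fz 4.12 w 0.006
t: 26.52
tool_pos: [496.6, 29.3, 188.7]
ee_rot: [-179.9, 0.1, 25.4]
wrist_force: [-0.0, 0.6, -0.6]
grip_width: 0.003
t 26.68 loc [-54.51   1.01] z 188.28 rpy [-1.7991e+02  1.5000e-01  2.5410e+01] Fx,Fy 0.79 0.44 Fz -0.57 w 0.006
```

View pics/c13.png

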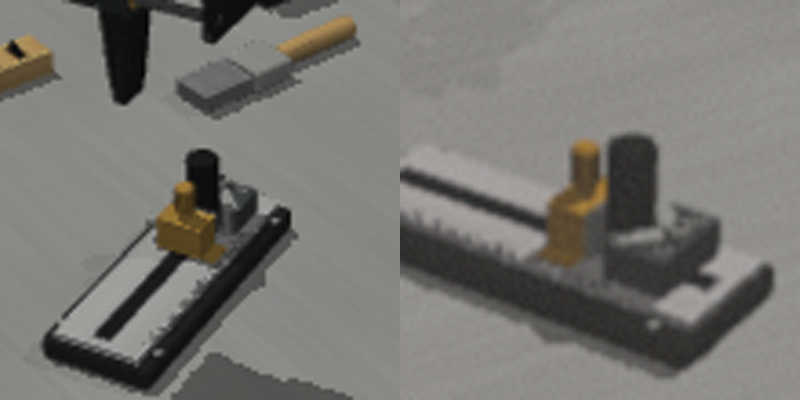

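View pics/w13.png

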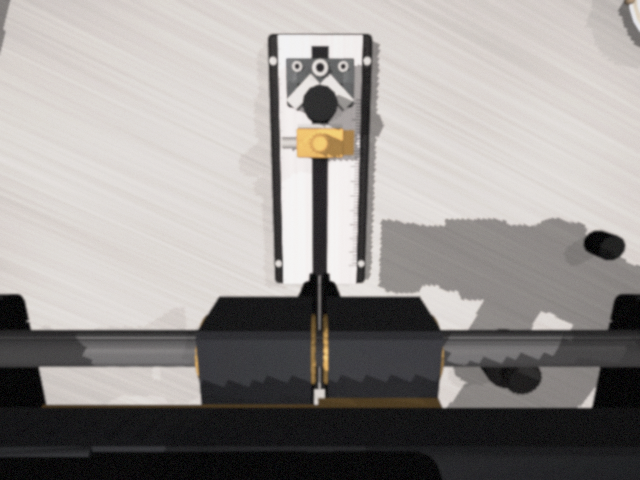

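View pics/w13a.png

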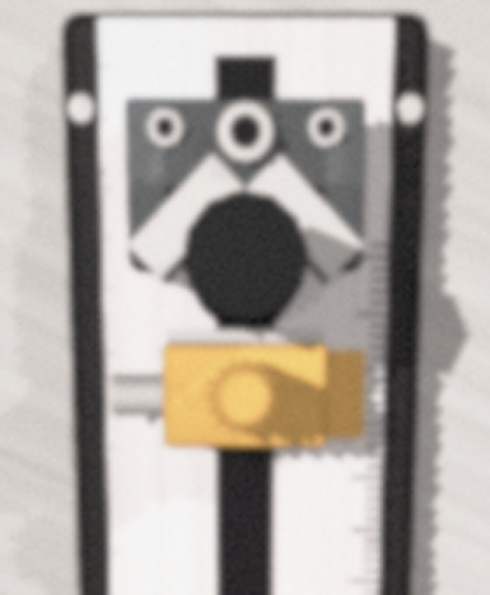

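View pics/sc13.png

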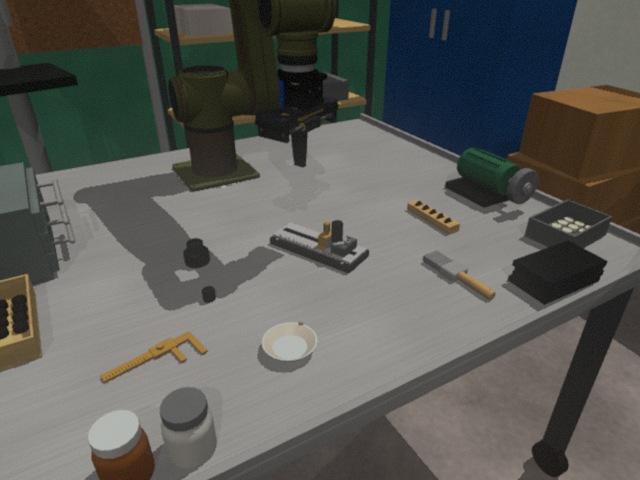

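The views show the core upright in the V with the jaw against it. Everything else looks as it was. One numeric check of the nip before handing in.

```bash
python3 - <<'E'
from h import *
p,d,K,T=load("w13")
dark=(p.max(2)<75).astype(np.uint8); dark[:84]=0; dark[122:]=0; dark[:,:298]=0; dark[:,342:]=0
dark=cv2.morphologyEx(dark,cv2.MORPH_OPEN,np.ones((15,15)))
k,l,st,ce=cv2.connectedComponentsWithStats(dark); c=loc(onz(*ce[1],84,K,T)); print("core",c)
Z=lambda x,y:(250+x/3.5-.36,30+y/3.5-.36)
bk=loc(onz(*Z(246,445),50,K,T)); po=loc(onz(*Z(246,399),77,K,T)); print("jaw back",bk,"face",bk[0]+25,"post->face",po[0]+14,"gap",c[0]-12-bk[0]-25, c[0]-12-po[0]-14)
a,b=load("s1")[0],load("sc13")[0]
for n,(x,y,w,h) in dict(weight=(178,232,38,42),offcut=(196,282,26,24),dish=(255,318,70,52),caliper=(95,325,120,60),brush=(415,245,85,60),stand=(400,195,65,40)).items():
    r=cv2.matchTemplate(b[y-6:y+h+6,x-6:x+w+6],a[y:y+h,x:x+w],cv2.TM_CCOEFF_NORMED); print(n,np.unravel_index(r.argmax(),r.shape),r.max().round(3))
E
```

```text
core [38.    0.08]
jaw back [ 2.17 -0.15] face 27.17 post->face 26.46 gap -1.1700000000000017 -0.46000000000000085
weight (np.int64(6), np.int64(6)) 0.86
offcut (np.int64(5), np.int64(6)) 0.83
dish (np.int64(6), np.int64(6)) 0.996
caliper (np.int64(6), np.int64(6)) 0.993
brush (np.int64(6), np.int64(6)) 0.995
stand (np.int64(6), np.int64(6)) 0.997
```

```bash
python3 -c "
from h import *
rep(); print(env.close_job())"
```

```text
t 26.68 loc [-54.51   1.01] z 188.28 rpy [-1.7991e+02  1.5000e-01  2.5410e+01] Fx,Fy 0.79 0.44 Fz -0.57 w 0.006
the job is handed in; nothing more can be done
None
```

The tall core is standing in the gauge's V, nipped by the brass jaw, and the job was handed in at 26.7 s with the gripper clear of everything. I stood the core on the bed, pushed it by feel into the V with about 7.5 N and let go. Then I slid the jaw up from its back until it stopped dead, at 8.6–8.8 N on the wrist. About 2 N of that is the jaw's own drag, so the nip is nearer 6.5–7 N.

**Last checks:**
- **Core:** its axis measures gauge x = 38.0 mm, y = 0.1 mm. About 38.1 mm was expected from the V's apex, so it is upright, centred and on both faces.
- **Nip:** the gap between jaw face and core works out at -0.5 to -1.2 mm. That means contact, within the error of the camera measurement.
- **Everything else:** the dish, caliper, brush and stand match the first picture exactly. The weight matched in place, but less closely because the arm's shadow fell there. The offcut matched one pixel off; I put that down to the same shadow, since the arm never went near it.

**What didn't go cleanly:**
- The core slipped about 10 mm down in the fingers when I first lifted it, because they had not fully closed. It stayed upright.
- Setting it down on the bed peaked at about 12 N for a moment before I relieved it.

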